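# Raise a pressure regulator by four clicks and enter it

## Robot

A 6-joint arm with a two-finger parallel gripper is mounted at the origin on the work surface. World frame = base frame: x ahead of the robot, y to its left, z up, the work surface at z = 0. Lengths are in m, angles in rad, forces in N, time in s.
With the tool pointing down it reaches from about 0.35 to 0.775 m from the base axis. Payload 7.3 kg.
Tool frame: the origin (TCP) lies midway between the tips of the shut fingers; the grasp point (between the pads) lies 19 mm behind it (robot.grip_depth is the z of the grasp point in the tool frame, in m); z points along the fingers, y is the line along which they close (so a half turn about z gives the same grasp; the last joint's range is limited). The gripper opens to 92 mm and grips with 3 to 60 N. Pads are 19 mm wide; open, the fingers measure 130 mm over their backs; the gripper's body (75 mm by 190 mm) begins 47 mm behind the grasp point.
Start: joints at [1.156, 0.342, 1.524, -0, 1.275, -0.146], TCP at [0.139, 0.506, 0.227] pointing down, gripper open.
Joint ranges: [-2.53, 2.53], [-0.77, 2.02], [0.04, 2.7], [-1, 4.14], [0.28, 2.66], [-3.11, 3.11]. Speed limits (rad/s): [2.57, 2.57, 3.14, 3.14, 3.14, 3.14].

## Interface

Orientations are given as [roll, pitch, yaw] about the fixed x, y, z axes, in that order (R = Rz(yaw) Ry(pitch) Rx(roll)).
In Python, from cell import robot, viewer gives the robot as it stands.
- The arm moves only by the tool step_arm, never from a script. Its argument "increments" is a list of rows, each an object with "delta_pos": the shift along the tool's x, y, z in cm, a list of three; "dr": the turn, a rotation vector about the tool's x, y, z in degrees, a list of three; "fingers": the closure, from -1 (fully open) to 1 (shut), so that 0 is half open. In form: [{"delta_pos": [tx, ty, tz], "dr": [wx, wy, wz], "fingers": fingers}, ...]. A call has exactly 5 rows; each row is the pose to reach, as a shift and turn from the pose commanded when the call began, along the tool's axes at that moment; what a row does not reach only later rows make up. A row lasts 1/8 s, in which the tool goes at most 62.5 mm and 10.7 degrees, less where a joint would pass 70% of its speed; a pose out of reach is approached as far as the arm can. A call with a gripper value outside its range is refused whole. The fingers move at their own pace and stop on an object; "newtons" is the grip in N (left out, the last holds). Time passes only in rows, so rows that repeat a pose let the fingers close, or fill a call up. It gives the time, the measured TCP pose, the force, the opening and the grip force at its end, in the units of the state.
- robot.observe(): the state, without advancing time (a new reading comes with each control period).
- viewer.read_camera(name): name is "side" or "top"; returns the picture (480x640x3 uint8, red, green, blue); there is no depth.
- viewer.camera_params(name): a dict with "K" (3x3 intrinsics, pixels), "T" (4x4, takes a point from camera to world coordinates). Camera axes: x right, y down, z forward; pixel columns grow to the right and rows downward; lengths in m; the calibration is good to about 2 mm. A picture is of the moment at which its call begins. camera_params takes no time and is no camera call.
- robot.hand_in(): hands the job in; it is judged then, once.
The state is a dict: "time": time; "qpos": joint angles; "qvel": joint speeds; "joint_efforts": joint torques, N m; "tool_pos": TCP position; "tool_rot": TCP orientation; "contact_force": force on the tool from outside, world axes, zero at the start; "torque": the same for the moment, N m; "opening": finger opening in m; "grip_force": force on a finger pad.
Only numpy, scipy, OpenCV 4.12 (cv2) and the standard library are available. Lean on these libraries where they do the work, as an engineer would, in place of code of your own. Each camera call takes 0.05 s, during which the arm holds its last target. There are 200 camera calls.

## Task

Raise the test pressure by four steps: with a fingertip, push the regulator's click-stop dial round clockwise (seen from above) exactly four clicks from where it stands now, never running on into a fifth, and take the finger off so that it rests in that stop. Then, with the dial set, press the button on the enter box fully down and let it come back up. Only push and press: leave everything else on the bench where it stands.

Things in the scene. Friction and masses are not known exactly. Their poses are not given: they have to be found in the camera images.
- dial_center (a point): Top centre of the dial, on its axis, 100 mm above the bench. The finger bar is 100 mm long, 6 mm thick, 22 mm high above the disc, with a 24 mm round hub. Each half is a vane: one side a bare upright face to push on, the other backed by a solid ramp falling to the disc over 36 mm. The dial starts in one of its four lowest stops; an end stop lies just anticlockwise of the lowest, none within seven clicks clockwise
- vane_a (a point): Point on the top edge of one vane of the finger bar, in the middle of its 6 mm thickness, 45 mm from the dial's axis; turns with the dial. Seen from above, the vane's bare pushing face is on its anticlockwise side (left, looking from the axis outwards) and its ramp on the clockwise side: a push on the bare face turns the dial clockwise
- vane_b (a point): The same point on the opposite vane, 45 mm from the axis on the other side; it too has its pushing face on its anticlockwise side and its ramp on its clockwise side. Either vane may be pushed
- enter_top (a point): Centre of the top of the enter button: a black round button 32 mm across, in a dark steel ring 48 mm across, on a small grey box 80 x 75 x 45 mm fixed to the bench to the left or right of the regulator. The button's top is 67 mm above the bench and stands 10 mm above the ring
- enter (a joint): Travel of the enter button in m: 0 up, 0.006 fully down (about 4 N); it springs back
- regulator: Pressure regulator: round grey cast housing fixed to the bench, 170 mm wide at the foot, 124 mm at its top, 60 mm high, a brass stub out of one side. Origin at the centre of its underside, below the dial's axis
- dial: The dial on top of the regulator: black disc 108 mm across, 18 white ticks, upper face 78 mm above the bench, with an aluminium finger bar across it. Origin on its vertical axis, on the disc's underside (62 mm above the bench); x along vane_a. 18 click stops a turn, one every 20 degrees: it resists with up to about 5 N at 35 mm from the axis, jumps on into the next stop, and centres itself in a stop when let go
- weights: Bystander, leave alone: stack of four steel disc weights, 72 mm across, 61 mm high, on the other side of the regulator from the enter box; origin at the centre of its underside
- fitting_a: Bystander, leave alone: loose brass pipe fitting, 29 mm across, 42 mm high, standing on the robot's side of the regulator, to the left; origin at the centre of its underside
- fitting_c: Bystander, leave alone: loose steel pipe fitting, 29 mm across, 42 mm high, standing on the robot's side of the regulator, to the right; origin at the centre of its underside
- fitting_b: Bystander, leave alone: loose steel pipe fitting, 29 mm across, 42 mm high, standing beyond the regulator; origin at the centre of its underside
- spare_gauge: Bystander, leave alone: black pressure gauge lying on its back, 100 mm across, 38 mm high; origin at the centre of its underside
- spanner: Bystander, leave alone: steel spanner lying flat on the right; origin at the centre of its underside

How it is judged:
On the way, in this order (a step that is already met when the one before it is completed fails the run):
1. the dial rests four clicks clockwise of where it started, untouched (distance of vane_a from where it was at the start of the episode between 0.0535 and 0.062 m and contact force between the fingers and dial below 0.2 N), for 0.3 s.
2. the enter button is pressed fully down (value of joint enter above 0.0045 m), for 0.05 s.
At the end, for the whole second after the job is handed in: the dial rests in the stop four clicks clockwise of its start (within a third of a click, 7 degrees) and the enter button has been pressed (at least 4.5 of its 6 mm) and is up again (distance of vane_a from where it was at the start of the episode between 0.0535 and 0.062 m and value of joint enter below 0.0015 m); the robot touches nothing.
It fails at once if the dial is turned over into a fifth click (distance of vane_a from where it was at the start of the episode above 0.0658 m).
It fails at once if the enter button is pressed before the dial is set (value of joint enter above 0.0045 m and (distance of vane_a from where it was at the start of the episode below 0.0535 m or distance of vane_a from where it was at the start of the episode above 0.062 m)).
It fails at once if another thing on the bench is displaced by more than 20 mm, or lifted (distance of any of weights, fitting_a, fitting_b, fitting_c, spare_gauge, spanner from where it was at the start of the episode above 0.02 m).
It also fails if it takes over 48 s, if anything falls off the work surface, if the arm or the gripper's body presses on something with over 40 N, if the wrist force passes 120 N, or if a joint passes its speed limit or range.

## Working session

There is one attempt and no reset: what is moved stays moved. The work goes in short steps, Python scripts to look and compute and a tool call to move; the robot and the scene stay as the last step left them, time stands still between calls to the robot, and variables do not carry over. Pictures are saved under pics/ and viewed, at most 11 in all, crops included, and the job is handed in when it is done.

Besides the shell and the picture viewer there is one more tool, called as a command line: name --argument value ..., lists and objects as JSON in quotes. step_arm: Moves the arm, as the interface text tells. Its arguments: {"type":"object","properties":{"increments":{"type":"array"},"newtons":{"type":"number"}},"required":["increments"]}

```bash
ls; mkdir -p pics
python3 - <<'E'
from cell import robot, viewer
import cv2,numpy as np
print(robot.observe())
for n in("top","side"):
    im=viewer.read_camera(n); cv2.imwrite(f"pics/{n}0.png",im[:,:,::-1]); p=viewer.camera_params(n); print(n,p["K"],p["T"])
E
```

```text
pics
{'time': 0.0, 'qpos': array([ 1.15599704e+00,  3.42740175e-01,  1.52501510e+00,  3.31119982e-06,
        1.27543792e+00, -1.45991580e-01]), 'qvel': array([-1.17051500e-03, -1.22346643e-03, -9.58814695e-05, -9.89953209e-05,
        6.86776892e-05,  5.28168198e-05]), 'joint_efforts': array([ 2.08888869e-04, -4.31239307e+01, -2.44217670e+01,  7.17663788e-02,
        5.56269858e-02, -1.25376000e-04]), 'tool_pos': array([0.13923332, 0.50576625, 0.2260366 ]), 'tool_rot': array([-3.14000960e+00, -2.35968359e-04,  2.87278379e+00]), 'contact_force': array([ 0.12137843,  0.07389509, -0.75248845]), 'torque': array([0.00616217, 0.0103622 , 0.00342414]), 'grip_force': 0.0, 'opening': 0.09152421879899361}
top [[461.86081646   0.         315.3618081 ]
 [  0.         461.86081646 245.22417355]
 [  0.           0.           1.        ]] [[-1.48265728e-03 -9.98896149e-01  4.69498122e-02  4.78364501e-01]
 [-9.99798149e-01  5.40011955e-04 -2.00840450e-02  1.85561309e-02]
 [ 2.00365217e-02 -4.69701131e-02 -9.98695322e-01  1.11293816e+00]
 [ 0.00000000e+00  0.00000000e+00  0.00000000e+00  1.00000000e+00]]
side [[466.7668673    0.         323.83762892]
 [  0.         466.7668673  242.63439584]
 [  0.           0.           1.        ]] [[ 0.69660898 -0.42334093  0.57923949  0.02696443]
 [-0.71739642 -0.42096976  0.55509174 -0.51516343]
 [ 0.00884926 -0.80222623 -0.59695458  0.62902702]
 [ 0.          0.          0.          1.        ]]
```

View pics/top0.png

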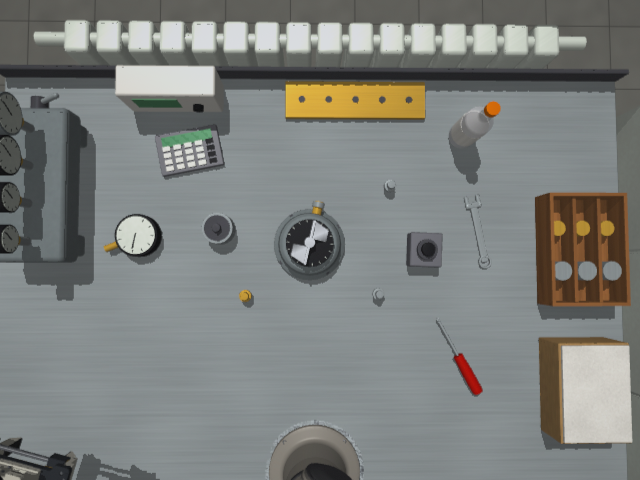

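View pics/side0.png

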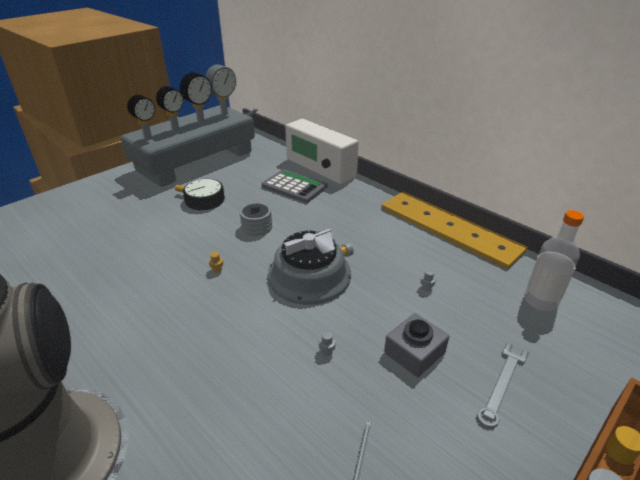

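The top view shows the dial near (310,242), the enter box near (426,250), and the fittings at (245,296), (378,295) and (390,187). I'll zoom in on the dial in both views.

```bash
cat > h.py <<'E'
from cell import robot, viewer
import cv2,numpy as np
def ray(n,u,v,z):
    p=viewer.camera_params(n);K,T=p["K"],p["T"]
    d=T[:3,:3]@np.linalg.solve(K,[u,v,1.]);o=T[:3,3]
    return o+d*(z-o[2])/d[2]
def proj(n,P):
    p=viewer.camera_params(n);K,T=p["K"],p["T"]
    q=K@(T[:3,:3].T@(np.asarray(P)-T[:3,3]));return q[:2]/q[2]
def crop(n,im,u,v,w,h,s,out):
    c=im[v:v+h,u:u+w,::-1];cv2.imwrite(out,cv2.resize(c,None,fx=s,fy=s,interpolation=cv2.INTER_CUBIC))
E
python3 - <<'E'
from h import *
a=cv2.imread("pics/top0.png");b=cv2.imread("pics/side0.png")
A=cv2.resize(a[202:282,271:351],None,fx=5,fy=5,interpolation=cv2.INTER_CUBIC)
B=cv2.resize(b[215:295,270:350],None,fx=5,fy=5,interpolation=cv2.INTER_CUBIC)
cv2.imwrite("pics/c0.png",np.hstack([A,B]))
for (u,v,z,s) in[(310,242,.1,"dial"),(427,250,.067,"btn"),(245,296,.04,"fa"),(378,295,.04,"fc"),(390,187,.04,"fb")]: print(s,ray("top",u,v,z).round(4))
for (u,v,z,s) in[(309,238,.1,"dial"),(419,327,.067,"btn")]: print(s,ray("side",u,v,z).round(4))
E
```

```text
dial [0.5331 0.01   0.1   ]
btn [ 0.5165 -0.2568  0.067 ]
fa [0.4116 0.1595 0.04  ]
fc [ 0.4131 -0.1482  0.04  ]
fb [ 0.6656 -0.1785  0.04  ]
dial [0.5309 0.0074 0.1   ]
btn [ 0.5165 -0.2625  0.067 ]
```

View pics/c0.png

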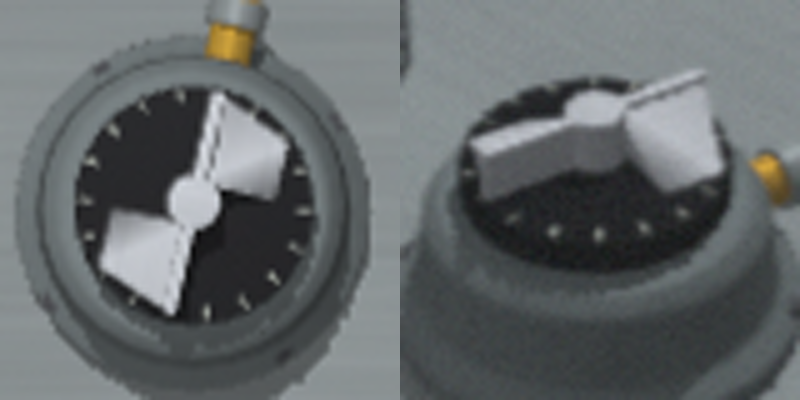

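Around the hub at (309.4,242.2), one vane points up the image at about -11° yaw. Its bare face is on the left (+y) side. Next is a move planner.

```bash
cat >> h.py <<'E'
from scipy.spatial.transform import Rotation as Ro
def rel(P,yawdeg,base=None):
    """tool-frame shift (cm) and turn (deg) to a tool-down pose"""
    s=robot.observe() 
    p,r=(s["tool_pos"],s["tool_rot"]) if base is None else base
    R=Ro.from_euler("xyz",r);G=Ro.from_euler("xyz",[np.pi,0,np.radians(yawdeg)])
    return (R.inv().apply(np.asarray(P)-p)*100).round(2).tolist(),(R.inv()*G).as_rotvec(degrees=True).round(1).tolist()
def on_dial(C,phi,r,off,z):
    f=np.radians(phi);return [C[0]+r*np.cos(f)-off*np.sin(f),C[1]+r*np.sin(f)+off*np.cos(f),z]
E
python3 - <<'E'
from h import *
print(ray("top",309.4,242.2,.1),ray("side",308.6,236.6,.1))
for (a,b) in[((218,95),(174,313))]:
    f=lambda c:ray("top",271+(c[0]+.5)/5-.5,202+(c[1]+.5)/5-.5,.1)
    d=f(a)-f(b);print(np.degrees(np.arctan2(d[1],d[0])),np.linalg.norm(d))
# button: dark round blob
for n,(u,v) in(("top",(427,250)),("side",(419,327))):
    im=cv2.imread(f"pics/{n}0.png",0)[v-14:v+14,u-16:u+16]
    m=(im<38).astype(np.uint8);k,l,st,c=cv2.connectedComponentsWithStats(m)
    for i in range(1,k):
        if st[i,4]>20:print(n,st[i],c[i]+[u-16,v-14],ray(n,*(c[i]+[u-16,v-14]),.067).round(4))
P=on_dial((.533,.010),-11.4,.037,.026,.15);print(P,rel(P,78.6))
E
```

```text
[0.53263981 0.0112714  0.1       ] [0.53354519 0.01123256 0.1       ]
-11.446514851301028 0.09782290462234602
top [ 10   7  14  14 137] [428.05109489 249.51094891] [ 0.5176 -0.2592  0.067 ]
side [ 7 11 18 14 99] [417.25252525 332.26262626] [ 0.5051 -0.2671  0.067 ]
[np.float64(0.574409124310861), np.float64(0.0281737289461371), 0.15] ([-54.64, -34.48, 7.65], [-0.1, 0.1, 86.0])
```

step_arm --increments '[{"delta_pos": [-54.7,-34.4,5],"dr": [0,0,86],"fingers": 1},{"delta_pos": [-54.7,-34.4,5],"dr": [0,0,86],"fingers": 1},{"delta_pos": [-54.7,-34.4,5],"dr": [0,0,86],"fingers": 1},{"delta_pos": [-54.7,-34.4,5],"dr": [0,0,86],"fingers": 1},{"delta_pos": [-54.7,-34.4,5],"dr": [0,0,86],"fingers": 1}]'

```text
time: 0.72
tool_pos: [0.3506, 0.2746, 0.2024]
tool_rot: [3.141, -0.0, 1.929]
contact_force: [1.0, 0.9, 0.1]
opening: 0.0464
grip_force: 0.0
```

Run:
```python
from h import *
s=robot.observe();print(s["time"],s["tool_pos"],s["tool_rot"],s["opening"])
P=on_dial((.533,.0112),-11.4,.037,.026,.15);print(P,rel(P,78.6))
```

```text
0.725 [0.35057403 0.27456119 0.20242077] [ 3.14149736e+00 -1.61366321e-04  1.92928969e+00] 0.046434297595474
[np.float64(0.574409124310861), np.float64(0.0293737289461371), 0.15] ([-30.81, 12.36, 5.24], [0.0, -0.0, 31.9])
```

step_arm --increments '[{"delta_pos": [-30.8,12.4,5.2],"dr": [0,0,32],"fingers": 1},{"delta_pos": [-30.8,12.4,5.2],"dr": [0,0,32],"fingers": 1},{"delta_pos": [-30.8,12.4,5.2],"dr": [0,0,32],"fingers": 1},{"delta_pos": [-30.8,12.4,5.2],"dr": [0,0,32],"fingers": 1},{"delta_pos": [-30.8,12.4,5.2],"dr": [0,0,32],"fingers": 1}]'

```text
time: 1.35
tool_pos: [0.5605, 0.048, 0.1536]
tool_rot: [-3.141, -0.0, 1.376]
contact_force: [-0.0, 0.9, 1.0]
opening: 0.0011
grip_force: 0.0
```

step_arm --increments '[{"delta_pos": [0,0,0],"dr": [0,0,0],"fingers": 1},{"delta_pos": [0,0,0],"dr": [0,0,0],"fingers": 1},{"delta_pos": [0,0,0],"dr": [0,0,0],"fingers": 1},{"delta_pos": [0,0,0],"dr": [0,0,0],"fingers": 1},{"delta_pos": [0,0,0],"dr": [0,0,0],"fingers": 1}]'

```text
time: 1.98
tool_pos: [0.5592, 0.0504, 0.1546]
tool_rot: [3.141, -0.0, 1.378]
contact_force: [1.0, -0.6, 1.3]
opening: 0.0006
grip_force: 0.0
```

Run:
```python
from h import *
s=robot.observe();print(s["time"],s["tool_pos"],s["tool_rot"],s["opening"])
P=on_dial((.533,.0112),-11.4,.037,.026,.086);print(P,rel(P,78.6))
a=viewer.read_camera("top");b=viewer.read_camera("side")
A=cv2.resize(a[182:302,251:371,::-1],None,fx=3.33,fy=3.33,interpolation=cv2.INTER_CUBIC)
B=cv2.resize(b[175:295,250:370,::-1],None,fx=3.33,fy=3.33,interpolation=cv2.INTER_CUBIC)
cv2.imwrite("pics/c1.png",np.hstack([A,B]))
```

```text
1.975 [0.5592451  0.05044179 0.1546385 ] [ 3.14106640e+00 -1.71515380e-04  1.37793539e+00] 0.000639647335031569
[np.float64(0.574409124310861), np.float64(0.0293737289461371), 0.086] ([-1.78, 1.89, 6.86], [0.0, -0.0, 0.3])
```

View pics/c1.png

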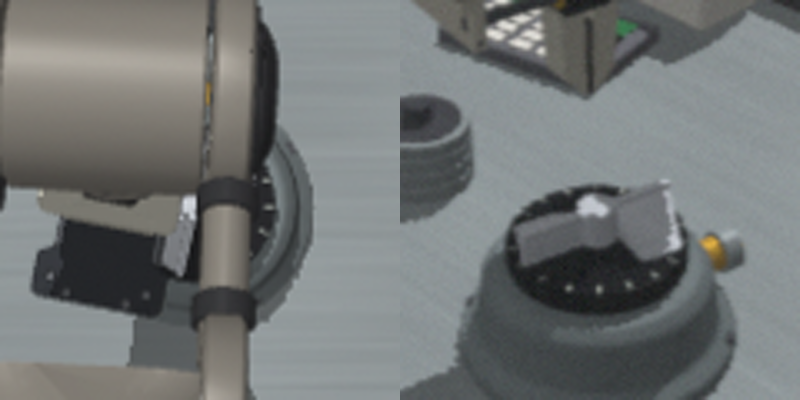

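The top view is blocked by the arm. The side view shows the dial clear, with the shut fingertips above and behind it near (590,95). I'll move sideways, then down beside the pushing face.

step_arm --increments '[{"delta_pos": [-1.8,1.9,0],"dr": [0,0,0],"fingers": 1},{"delta_pos": [-1.8,1.9,2],"dr": [0,0,0],"fingers": 1},{"delta_pos": [-1.8,1.9,4.5],"dr": [0,0,0],"fingers": 1},{"delta_pos": [-1.8,1.9,6.8],"dr": [0,0,0],"fingers": 1},{"delta_pos": [-1.8,1.9,6.8],"dr": [0,0,0],"fingers": 1}]'

```text
time: 2.7
tool_pos: [0.5734, 0.0286, 0.0848]
tool_rot: [-3.138, 0.0, 1.377]
contact_force: [0.1, 0.1, 0.7]
opening: 0.0
grip_force: 0.0
```

```bash
cat > plan.py <<'E'
from h import *
import sys
s=robot.observe();print(s["time"],s["tool_pos"].round(4),np.degrees(s["tool_rot"]).round(2),s["contact_force"].round(2))
C=(.533,.0112)
d=s["tool_pos"][:2]-C;f=np.degrees(s["tool_rot"][2])-90
print("phi",f.round(2),"r,off",(Ro.from_euler("z",-f,degrees=True).apply([*d,0])*1000).round(1))
for a in sys.argv[2:]:
    th,off=map(float,a.split(","));phi=-11.4-th
    print(th,off,rel(on_dial(C,phi,.037,off/1000,.086),90+phi))
E
python3 plan.py x 0,18 0,14 5,12.5 10,12.5
```

```text
2.7 [0.5734 0.0286 0.0848] [-1.7978e+02  2.0000e-02  7.8890e+01] [0.07 0.12 0.7 ]
phi -11.11 r,off [36.3 24.8  0. ]
0.0 18.0 ([-0.7, 0.08, -0.12], [-0.2, 0.0, 0.3])
0.0 14.0 ([-1.1, 0.08, -0.12], [-0.2, 0.0, 0.3])
5.0 12.5 ([-1.58, 0.17, -0.12], [-0.2, 0.0, 5.3])
10.0 12.5 ([-1.92, 0.23, -0.12], [-0.2, 0.0, 10.3])
```

step_arm --increments '[{"delta_pos": [-0.7,0.1,-0.1],"dr": [0,0,0],"fingers": 1},{"delta_pos": [-0.9,0.1,-0.1],"dr": [0,0,0],"fingers": 1},{"delta_pos": [-1.1,0.1,-0.1],"dr": [0,0,0],"fingers": 1},{"delta_pos": [-1.2,0.1,-0.1],"dr": [0,0,0],"fingers": 1},{"delta_pos": [-1.2,0.1,-0.1],"dr": [0,0,0],"fingers": 1}]'

```text
time: 3.32
tool_pos: [0.5737, 0.0168, 0.0877]
tool_rot: [3.141, -0.001, 1.377]
contact_force: [0.9, 2.1, 1.9]
opening: 0.0004
grip_force: 1.5
```

```bash
python3 plan.py x 10,12.5 20,12.5 30,12.5
python3 - <<'E'
from h import *
b=viewer.read_camera("side")
cv2.imwrite("pics/c2.png",cv2.resize(b[175:295,250:370,::-1],None,fx=4,fy=4,interpolation=cv2.INTER_CUBIC))
E
```

```text
3.325 [0.5737 0.0168 0.0877] [ 1.7994e+02 -5.0000e-02  7.8880e+01] [0.93 2.05 1.95]
phi -11.12 r,off [38.8 13.4  0. ]
10.0 12.5 ([-0.77, -0.02, 0.17], [0.1, -0.1, 10.3])
20.0 12.5 ([-1.45, 0.02, 0.17], [0.1, -0.1, 20.3])
30.0 12.5 ([-2.12, -0.06, 0.17], [0.0, -0.1, 30.3])
```

View pics/c2.png

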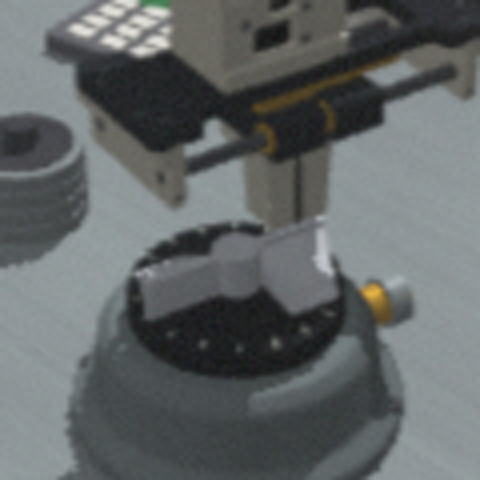

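The fingertips now touch the pushing face, with about 2 N at an offset of roughly 13 mm. I'll start pushing round.

```bash
python3 plan.py x 3,13 6,13 9,13 12,13 15,13
```

```text
3.375 [0.5737 0.0168 0.0876] [ 1.7994e+02 -4.0000e-02  7.8890e+01] [1.54 4.25 0.83]
phi -11.11 r,off [38.8 13.3  0. ]
3.0 13.0 ([-0.25, -0.12, 0.16], [0.1, -0.0, 3.3])
6.0 13.0 ([-0.45, -0.06, 0.16], [0.1, -0.0, 6.3])
9.0 13.0 ([-0.65, -0.02, 0.16], [0.1, -0.0, 9.3])
12.0 13.0 ([-0.85, 0.01, 0.16], [0.1, -0.0, 12.3])
15.0 13.0 ([-1.05, 0.03, 0.16], [0.1, -0.0, 15.3])
```

step_arm --increments '[{"delta_pos": [-0.25,-0.1,0.1],"dr": [0,0,3],"fingers": 1},{"delta_pos": [-0.45,-0.06,0.1],"dr": [0,0,6],"fingers": 1},{"delta_pos": [-0.65,-0.02,0.1],"dr": [0,0,9],"fingers": 1},{"delta_pos": [-0.85,0.01,0.1],"dr": [0,0,12],"fingers": 1},{"delta_pos": [-1.05,0.03,0.1],"dr": [0,0,15],"fingers": 1}]'

```text
time: 4.0
tool_pos: [0.5718, 0.006, 0.0864]
tool_rot: [3.141, 0.0, 1.114]
contact_force: [-0.1, -0.2, -0.3]
opening: 0.0004
grip_force: 0.0
```

```bash
python3 plan.py x 18,13 22,13 26,13 30,13 34,13
```

```text
4.0 [0.5718 0.006  0.0864] [179.96   0.    63.81] [-0.11 -0.18 -0.3 ]
phi -26.19 r,off [37.1 12.5  0. ]
18.0 13.0 ([-0.16, 0.05, 0.04], [0.0, 0.0, 3.2])
22.0 13.0 ([-0.42, 0.12, 0.04], [0.0, 0.0, 7.2])
26.0 13.0 ([-0.69, 0.17, 0.04], [0.0, -0.0, 11.2])
30.0 13.0 ([-0.97, 0.2, 0.04], [0.0, -0.0, 15.2])
34.0 13.0 ([-1.24, 0.21, 0.04], [0.0, -0.0, 19.2])
```

The first click went over, and the force has dropped to zero. Now the second.

step_arm --increments '[{"delta_pos": [-0.16,0.05,0],"dr": [0,0,3.2],"fingers": 1},{"delta_pos": [-0.42,0.12,0],"dr": [0,0,7.2],"fingers": 1},{"delta_pos": [-0.69,0.17,0],"dr": [0,0,11.2],"fingers": 1},{"delta_pos": [-0.97,0.2,0],"dr": [0,0,15.2],"fingers": 1},{"delta_pos": [-1.24,0.21,0],"dr": [0,0,19.2],"fingers": 1}]'

```text
time: 4.62
tool_pos: [0.5683, -0.0056, 0.0862]
tool_rot: [3.141, -0.001, 0.778]
contact_force: [1.0, 1.5, 0.6]
opening: 0.0005
grip_force: 0.7
```

```bash
python3 plan.py x 38,13 42,13 46,13 50,13 54,13
```

```text
4.625 [ 0.5683 -0.0056  0.0862] [ 1.7999e+02 -4.0000e-02  4.4570e+01] [1.01 1.49 0.63]
phi -45.43 r,off [36.7 13.3  0. ]
38.0 13.0 ([-0.29, 0.11, 0.02], [0.0, -0.0, 4.0])
42.0 13.0 ([-0.56, 0.17, 0.02], [0.0, -0.0, 8.0])
46.0 13.0 ([-0.83, 0.22, 0.02], [0.0, -0.0, 12.0])
50.0 13.0 ([-1.1, 0.24, 0.02], [0.0, -0.0, 16.0])
54.0 13.0 ([-1.37, 0.25, 0.02], [0.0, -0.0, 20.0])
```

step_arm --increments '[{"delta_pos": [-0.14,0.05,0],"dr": [0,0,2],"fingers": 1},{"delta_pos": [-0.14,0.05,0],"dr": [0,0,2],"fingers": 1},{"delta_pos": [-0.14,0.05,0],"dr": [0,0,2],"fingers": 1},{"delta_pos": [-0.14,0.05,0],"dr": [0,0,2],"fingers": 1},{"delta_pos": [-0.14,0.05,0],"dr": [0,0,2],"fingers": 1}]'

```text
time: 5.25
tool_pos: [0.5673, -0.0074, 0.0862]
tool_rot: [-3.142, 0.0, 0.745]
contact_force: [-0.2, -0.3, 0.7]
opening: 0.0001
grip_force: 0.0
```

```bash
python3 plan.py x 42,13 46,13 50,13 54,13
python3 - <<'E'
from h import *
b=viewer.read_camera("side")
cv2.imwrite("pics/side3.png",b[:,:,::-1])
cv2.imwrite("pics/c3.png",cv2.resize(b[195:295,260:360,::-1],None,fx=5,fy=5,interpolation=cv2.INTER_CUBIC))
for th in range(0,101,20):
    print(th,[tuple(np.round((proj("side",on_dial((.533,.0112),-11.4-th+k,.05,0,.1))-[260,195])*5)) for k in(0,180)])
E
```

```text
5.25 [ 0.5673 -0.0074  0.0862] [-180.     0.    42.7] [-0.15 -0.32  0.66]
phi -47.3 r,off [36.9 12.6  0. ]
42.0 13.0 ([-0.36, 0.13, 0.02], [-0.0, 0.0, 6.1])
46.0 13.0 ([-0.63, 0.18, 0.02], [-0.0, 0.0, 10.1])
50.0 13.0 ([-0.9, 0.21, 0.02], [-0.0, 0.0, 14.1])
54.0 13.0 ([-1.18, 0.23, 0.02], [-0.0, 0.0, 18.1])
0 [(np.float64(348.0), np.float64(167.0)), (np.float64(130.0), np.float64(252.0))]
20 [(np.float64(367.0), np.float64(191.0)), (np.float64(114.0), np.float64(227.0))]
40 [(np.float64(371.0), np.float64(217.0)), (np.float64(114.0), np.float64(200.0))]
60 [(np.float64(360.0), np.float64(243.0)), (np.float64(129.0), np.float64(176.0))]
80 [(np.float64(333.0), np.float64(265.0)), (np.float64(157.0), np.float64(155.0))]
100 [(np.float64(295.0), np.float64(281.0)), (np.float64(194.0), np.float64(142.0))]
```

View pics/c3.png

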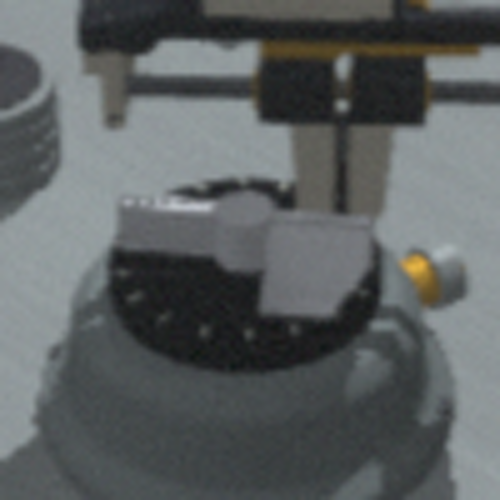

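The bar ends are at (372,218) and (118,200). That matches the prediction for 40°, so exactly two clicks are done. Now the third, slower at the end.

step_arm --increments '[{"delta_pos": [-0.36,0.13,0],"dr": [0,0,6],"fingers": 1},{"delta_pos": [-0.63,0.18,0],"dr": [0,0,10],"fingers": 1},{"delta_pos": [-0.9,0.21,0],"dr": [0,0,14],"fingers": 1},{"delta_pos": [-1.18,0.23,0],"dr": [0,0,18],"fingers": 1},{"delta_pos": [-1.18,0.23,0],"dr": [0,0,18],"fingers": 1}]'

```text
time: 5.92
tool_pos: [0.5601, -0.017, 0.0863]
tool_rot: [-3.142, 0.0, 0.432]
contact_force: [0.4, 0.0, -0.3]
opening: 0.0003
grip_force: 0.0
```

```bash
python3 plan.py x 58,13 62,13 66,13 70,13 73,13 74,13 75,13
python3 - <<'E'
from h import *
b=viewer.read_camera("side")
cv2.imwrite("pics/c4.png",cv2.resize(b[195:295,260:360,::-1],None,fx=5,fy=5,interpolation=cv2.INTER_CUBIC))
E
```

```text
5.925 [ 0.5601 -0.017   0.0863] [-1.800e+02  1.000e-02  2.473e+01] [ 0.42  0.01 -0.27]
phi -65.27 r,off [37.  12.8  0. ]
58.0 13.0 ([-0.25, 0.08, 0.03], [-0.0, 0.0, 4.1])
62.0 13.0 ([-0.52, 0.15, 0.03], [-0.0, 0.0, 8.1])
66.0 13.0 ([-0.79, 0.19, 0.03], [-0.0, 0.0, 12.1])
70.0 13.0 ([-1.06, 0.22, 0.03], [-0.0, 0.0, 16.1])
73.0 13.0 ([-1.27, 0.22, 0.03], [-0.0, 0.0, 19.1])
74.0 13.0 ([-1.34, 0.22, 0.03], [-0.0, 0.0, 20.1])
75.0 13.0 ([-1.41, 0.22, 0.03], [-0.0, 0.0, 21.1])
```

View pics/c4.png

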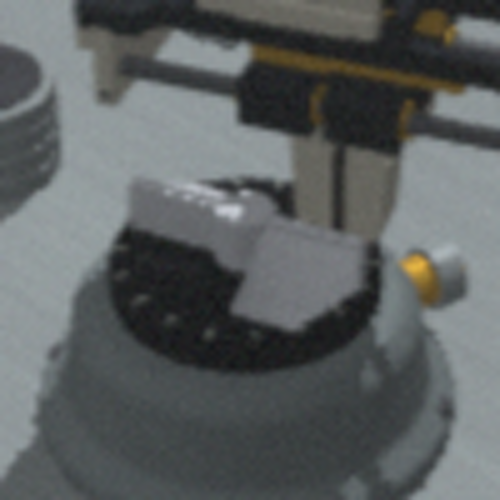

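The bar ends are now at (362,243) and (133,178), which matches 60°: three clicks. For the last click I'll stop at about 74°.

step_arm --increments '[{"delta_pos": [-0.35,0.1,0],"dr": [0,0,5.6],"fingers": 1},{"delta_pos": [-0.65,0.17,0],"dr": [0,0,10],"fingers": 1},{"delta_pos": [-0.92,0.21,0],"dr": [0,0,14],"fingers": 1},{"delta_pos": [-1.18,0.22,0],"dr": [0,0,18],"fingers": 1},{"delta_pos": [-1.27,0.22,0],"dr": [0,0,19],"fingers": 1}]'

```text
time: 6.6
tool_pos: [0.5501, -0.0242, 0.0864]
tool_rot: [-3.142, -0.001, 0.1]
contact_force: [1.9, 2.6, -0.2]
opening: 0.0001
grip_force: 1.2
```

```bash
python3 plan.py x 74,13 75,13
python3 - <<'E'
from h import *
b=viewer.read_camera("side")
cv2.imwrite("pics/c5.png",cv2.resize(b[195:295,260:360,::-1],None,fx=5,fy=5,interpolation=cv2.INTER_CUBIC))
E
```

```text
6.6 [ 0.5501 -0.0242  0.0864] [-1.80e+02 -7.00e-02  5.73e+00] [ 1.91  2.56 -0.16]
phi -84.27 r,off [36.9 13.5  0. ]
74.0 13.0 ([-0.13, 0.04, 0.04], [-0.0, -0.1, 1.1])
75.0 13.0 ([-0.19, 0.06, 0.04], [-0.0, -0.1, 2.1])
```

View pics/c5.png

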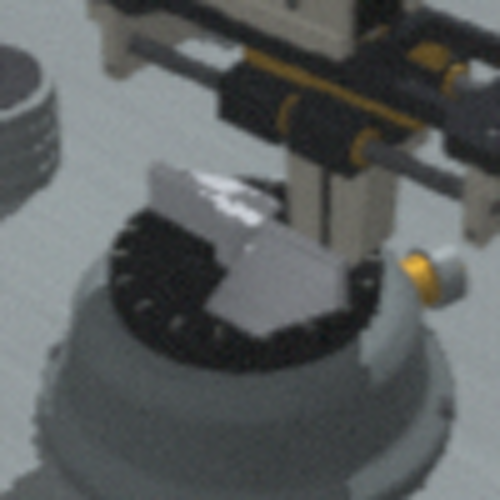

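The bar ends at about (345,260) and (150,165), roughly 72–74°, and there's still some force. I'll nudge it slightly and hold.

step_arm --increments '[{"delta_pos": [-0.06,0.02,0],"dr": [0,0,0.5],"fingers": 1},{"delta_pos": [-0.1,0.03,0],"dr": [0,0,1],"fingers": 1},{"delta_pos": [-0.1,0.03,0],"dr": [0,0,1],"fingers": 1},{"delta_pos": [-0.1,0.03,0],"dr": [0,0,1],"fingers": 1},{"delta_pos": [-0.1,0.03,0],"dr": [0,0,1],"fingers": 1}]'

```text
time: 7.28
tool_pos: [0.5486, -0.0247, 0.0862]
tool_rot: [-3.142, 0.0, 0.082]
contact_force: [0.7, 0.4, -0.6]
opening: 0.0007
grip_force: 0.0
```

```bash
python3 plan.py x 75,13 76,13
```

```text
7.275 [ 0.5486 -0.0247  0.0862] [-1.80e+02  1.00e-02  4.69e+00] [ 0.7   0.44 -0.63]
phi -85.31 r,off [37.1 12.6  0. ]
75.0 13.0 ([-0.03, 0.02, 0.02], [-0.0, 0.0, 1.1])
76.0 13.0 ([-0.1, 0.04, 0.02], [-0.0, 0.0, 2.1])
```

The force has dropped off, so the fourth click went over. I'll back the finger off, lift it, then check.

step_arm --increments '[{"delta_pos": [0.6,0,0],"dr": [0,0,0],"fingers": 1},{"delta_pos": [1,0,0],"dr": [0,0,0],"fingers": 1},{"delta_pos": [1,0,-3],"dr": [0,0,0],"fingers": 1},{"delta_pos": [1,0,-6],"dr": [0,0,0],"fingers": 1},{"delta_pos": [1,0,-6],"dr": [0,0,0],"fingers": 1}]'

```text
time: 7.9
tool_pos: [0.5603, -0.0241, 0.1485]
tool_rot: [3.14, -0.005, 0.082]
contact_force: [1.2, -0.2, -0.5]
opening: 0.0006
grip_force: 0.0
```

Run:
```python
from h import *
b=viewer.read_camera("side")
cv2.imwrite("pics/c6.png",cv2.resize(b[195:295,260:360,::-1],None,fx=5,fy=5,interpolation=cv2.INTER_CUBIC))
s=robot.observe();print(s["tool_pos"],s["tool_rot"],s["contact_force"])
print(rel([.5176,-.2592,.146],5))
```

```text
[ 0.55927492 -0.02389589  0.14691435] [ 3.14116968e+00 -2.01547555e-03  8.19164817e-02] [-0.17606457 -0.34452235 -0.17033086]
([-6.08, 23.11, 0.09], [0.0, -0.1, -0.3])
```

View pics/c6.png

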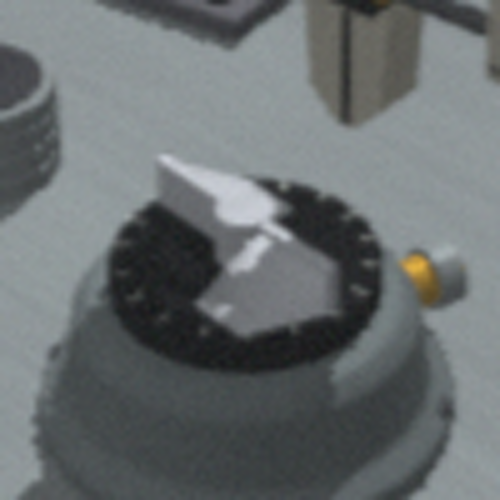

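The finger is off, and the bar ends at (335,265) and (160,156) match 80°: four clicks. Now to the button.

step_arm --increments '[{"delta_pos": [-6.1,23.2,0],"dr": [0,0,0],"fingers": 1},{"delta_pos": [-6.1,23.2,0],"dr": [0,0,0],"fingers": 1},{"delta_pos": [-6.1,23.2,0],"dr": [0,0,0],"fingers": 1},{"delta_pos": [-6.1,23.2,0],"dr": [0,0,0],"fingers": 1},{"delta_pos": [-6.1,23.2,0],"dr": [0,0,0],"fingers": 1}]'

```text
time: 8.57
tool_pos: [0.5154, -0.2634, 0.1445]
tool_rot: [-3.141, 0.002, 0.077]
contact_force: [1.1, 0.4, -0.4]
opening: 0.0006
grip_force: 0.0
```

Run:
```python
from h import *
b=viewer.read_camera("side")
cv2.imwrite("pics/c7.png",cv2.resize(b[235:385,345:495,::-1],None,fx=4,fy=4,interpolation=cv2.INTER_CUBIC))
s=robot.observe();print(s["tool_pos"],s["tool_rot"],s["contact_force"])
print(rel([.517,-.260,.080],5),rel([.517,-.260,.061],5))
```

```text
[ 0.51570475 -0.26119223  0.14462859] [-3.13971991e+00  1.91172127e-03  7.84814726e-02] [-0.93236625  0.42023043 -0.76560275]
([0.15, -0.1, 6.46], [-0.1, 0.1, -0.5]) ([0.15, -0.09, 8.36], [-0.1, 0.1, -0.5])
```

View pics/c7.png

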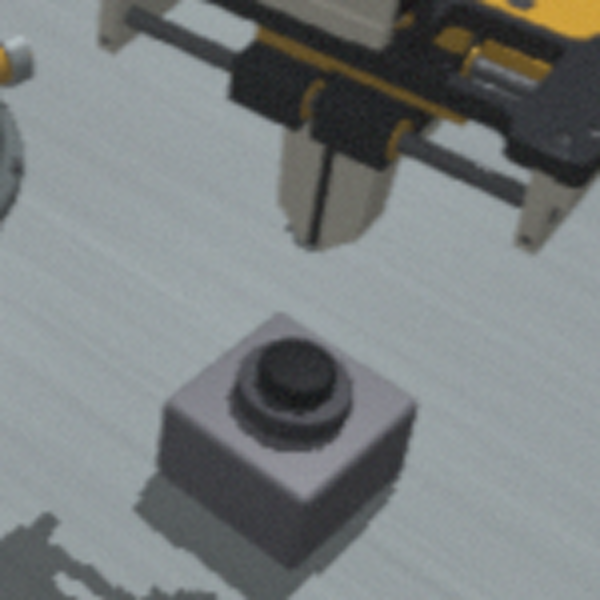

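The button top is at about (419,326), directly below the finger. I'll descend and press in small steps.

step_arm --increments '[{"delta_pos": [0.15,-0.1,3],"dr": [0,0,0],"fingers": 1},{"delta_pos": [0.15,-0.1,6],"dr": [0,0,0],"fingers": 1},{"delta_pos": [0.15,-0.1,7.5],"dr": [0,0,0],"fingers": 1},{"delta_pos": [0.15,-0.1,7.9],"dr": [0,0,0],"fingers": 1},{"delta_pos": [0.15,-0.1,8.3],"dr": [0,0,0],"fingers": 1}]'

```text
time: 9.25
tool_pos: [0.5188, -0.2587, 0.064]
tool_rot: [3.141, -0.001, 0.082]
contact_force: [-0.8, 1.8, 3.6]
opening: 0.0002
grip_force: 1.3
```

step_arm --increments '[{"delta_pos": [0,0,0.2],"dr": [0,0,0],"fingers": 1},{"delta_pos": [0,0,0.3],"dr": [0,0,0],"fingers": 1},{"delta_pos": [0,0,0.4],"dr": [0,0,0],"fingers": 1},{"delta_pos": [0,0,0.4],"dr": [0,0,0],"fingers": 1},{"delta_pos": [0,0,0.4],"dr": [0,0,0],"fingers": 1}]'

```text
time: 9.88
tool_pos: [0.5188, -0.259, 0.0611]
tool_rot: [3.141, -0.002, 0.082]
contact_force: [-1.2, 4.7, 11.9]
opening: 0.0006
grip_force: 6.0
```

The force has risen to 12 N at z = 0.061, so the button is at the bottom of its travel. Now lift away.

step_arm --increments '[{"delta_pos": [0,0,-1],"dr": [0,0,0],"fingers": 1},{"delta_pos": [0,0,-4],"dr": [0,0,0],"fingers": 1},{"delta_pos": [0,0,-8],"dr": [0,0,0],"fingers": 1},{"delta_pos": [0,0,-8],"dr": [0,0,0],"fingers": 1},{"delta_pos": [0,0,-8],"dr": [0,0,0],"fingers": 1}]'

```text
time: 10.5
tool_pos: [0.5178, -0.259, 0.1388]
tool_rot: [-3.141, 0.001, 0.082]
contact_force: [-0.9, -0.6, -1.1]
opening: 0.0004
grip_force: 0.0
```

Run:
```python
from h import *
b=viewer.read_camera("side")
cv2.imwrite("pics/c8.png",b[195:395,260:500,::-1].repeat(3,0).repeat(3,1))
s=robot.observe();print(s["tool_pos"],s["contact_force"])
```

```text
[ 0.51751421 -0.2587535   0.13822075] [-0.33093645  1.09621785 -0.78933077]
```

View pics/c8.png

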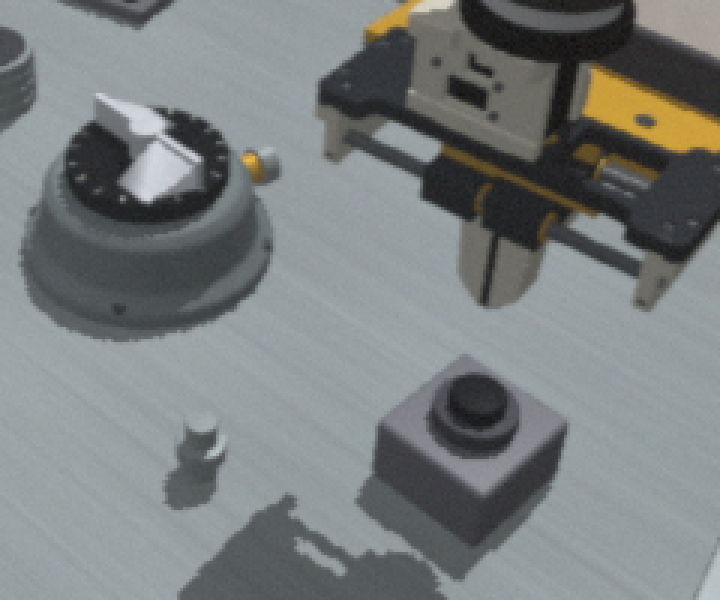

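The button is back up at (477,400), the dial is unchanged, the fitting is still standing, and the arm is clear of everything.

```bash
python3 -c "
from cell import robot
print(robot.hand_in())"
```

```text
the job is handed in; nothing more can be done
None
```

I turned the dial four clicks clockwise, confirmed it in the side view at about 80°, then pressed the enter button fully and let it come back up. I handed the job in at about 10.6 s; the hand-in gave no verdict.

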